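# Level the display riser with the spirit level

## Robot

A 6-joint arm with a two-finger parallel gripper is mounted at the origin on a cart in front of the work surface, level with it; the furniture and walls round the work are solid. World frame = base frame: x ahead of the robot, y to its left, z up, the work surface at z = 0. Lengths are in m, angles in rad, forces in N, time in s.
With the tool pointing down it reaches from about 0.325 to 0.775 m from the base axis. Payload 5.5 kg.
Tool frame: the origin (TCP) lies midway between the tips of the shut fingers; the grasp point (between the pads) lies 19 mm behind it (robot.tcp_to_grasp is the distance from the TCP to the grasp point, in m); z points along the fingers, y is the line along which they close (so a half turn about z gives the same grasp; the last joint's range is limited). The gripper opens to 85 mm and grips with 20 to 120 N. Pads are 22 mm wide; open, the fingers measure 114 mm over their backs; the gripper's body (76 mm by 85 mm) begins 54 mm behind the grasp point. The pads swing forward as they close: fully open they stand 13 mm farther back than shut.
Start: joints at [-1.391, 0.091, 1.231, -0, 1.82, -0.057], TCP at [0.141, -0.583, 0.231] pointing down, gripper open.
Joint ranges: [-2.87, 2.87], [-0.86, 2.18], [0.17, 2.46], [-1.51, 4.65], [0.06, 2.69], [-2.65, 2.65]. Speed limits (rad/s): [2.57, 2.57, 3.01, 3.14, 3.14, 3.14].

## Interface

Orientations are given as a 3x3 rotation matrix whose columns are the frame's x, y, z axes.
In Python, from workcell import robot, read_camera, look_for, trace gives the robot as it stands.
- The arm moves only by the tool step_arm, never from a script. Its argument "rows" is a list of rows, each a list of 7 numbers: the shift along the tool's x, y, z in cm, then the turn, a rotation vector about the tool's x, y, z in degrees, then the finger opening in cm, from 0 to 8.54. A call has 1 to 12 rows; each row shifts and turns the commanded pose from where the row before left it, along the tool's axes as they then stand; what a row does not reach is not made up. A row lasts 1/8 s, in which the tool goes at most 62.5 mm and 10.7 degrees, less where a joint would pass 70% of its speed; a pose out of reach is approached as far as the arm can. A call is refused whole if a number of a shift passes 6.25 or a number of a turn 10.7, either way. A call with a gripper value outside its range is refused whole. The fingers move at their own pace and stop on an object; "force" is the grip in N (left out, the last holds). Time passes only in rows, so rows that do not move let the fingers close. It gives the time, the measured TCP pose, the force, the opening and the grip force at its end, in the units of the state.
- robot.sense(): the state, without advancing time (a new reading comes with each control period).
- read_camera(name): name is "side" or "top"; returns a dict with "frame" (400x640x3 uint8, red, green, blue), "fx", "fy", "cx", "cy" (pixels), "D" ([k1, k2, p1, p2, k3] as OpenCV has them; the pictures are not rectified), "R" (3x3) and "t" (3): a world point X has camera coordinates R X + t. Camera axes: x right, y down, z forward; pixel columns grow to the right and rows downward; lengths in m; the calibration is good to about 2 mm. A picture is of the moment at which its call begins. There is no depth.
- robot.job_done(): hands the job in; it is judged then, once.
Trained networks look in a picture, given as the dict that the camera call returned (one of the last four; its "shot" number tells which), for a name from the list of things; names that differ only in an ending like _2 or _b are one class to them, and where a whole thing is asked for, a point or a joint stands for the part that bears it (a point fixed in the world has none). Each returns a list of dicts, best first, with "p" (0 to 1); they miss things now and then, are a little off and sometimes report something else, mostly with a low value. They report only what shows in the picture. A call takes as long as a camera call. They do not tell look-alikes from the thing itself.
- look_for(picture, label): "point" ([x, y, z] in m, in the coordinates of the camera as it stood for that picture, good to about 4 mm: the middle of the surface that is visible of it).
- trace(picture, label): "pixels" (400x640 bool, what is visible of it).
The state is a dict: "clock": time; "qpos": joint angles; "qvel": joint speeds; "joint_efforts": joint torques, N m; "tcp_pos": TCP position; "tool_rot": TCP orientation; "contact_force": force on the tool from outside, world axes, zero at the start; "moment": the same for the moment, N m; "opening": opening from 0.0 (shut) to 1.0 (fully open); "grip_force": force on a finger pad.
Only numpy, scipy, OpenCV 4.12 (cv2) and the standard library are available. Lean on these libraries where they do the work, as an engineer would, in place of code of your own. Each camera call takes 0.05 s, during which the arm holds its last target. There are 200 camera calls.

## Task

The marble display riser hangs low at the front, so round cheeses roll off it. Pull the blue spirit level out of its spring clips, lay it on the marble shelf running front to back (base down), then turn the black knob of the riser's front screw foot until the bubble rests between the two black lines. Finish with the gripper pressing the level firmly, but not brutally, down onto the shelf, the bubble still between the lines; keep pressing and do not let go. Leave the other goods where they are.

Things in the scene. Friction and masses are not known exactly. Their poses are not given: they have to be found in the camera images.
- riser: Display riser that stays put: white marble shelf (180 mm front to back, 250 wide, top 62 mm above the counter) on two rear feet and one screw foot. Origin on the counter under the shelf's middle, x from front (knob side) to back, z up. Screw axis at x = -145, y = 0 mm, 55 mm ahead of the shelf's front edge; rear feet at x = +70 mm.
- shelf_top (a point): Middle of the marble shelf's top face; x runs along the shelf from front to back, z is its normal. The shelf tips only front to back, about the rear feet. At the start it slopes down to the front by 0.0055 to 0.011 rad (screw end 1.2 to 2.4 mm too low).
- knob_grip (a point): Mid-height, on the axis, of the front screw foot's round black ribbed knob (34 mm wide, 22 tall, axis vertical, keeps its height; bare rod below). It stays where left. Clockwise from above raises the shelf's front: per rad 0.8 mm, 0.0037 rad of tilt, 3.3 mm of bubble. Level takes 1.5 to 3 rad clockwise; it can go too far. Torque about 0.1 N m. Its x axis turns with the knob.
- clip_rack: Beech board (190 x 75 x 14 mm) fixed on the counter, with two pairs of sprung steel clip jaws (at x = -55 and +55 mm, tops 33 mm above the counter) that hold the spirit level by its bottom flange. Origin under the middle of the board, x along its length, z up.
- spirit_level: Blue I-section spirit level, 153 x 23 x 39 mm (x, y, z up), 0.2 kg; origin under its middle. Grip across the flat sides of the 22 mm top flange (26 to 38 mm up) at mid-length. Yellow vial in the top's middle; rubber thumb pads on top at x = -50 and +50 mm, 39 mm up. Starts in the clips, underside 17 mm above the counter; pulls straight up with 10 to 15 N, free after 10 mm.
- ricotta_tub: White round tub with red print, 110 mm wide, 58 mm tall, at the left: leave alone. Origin under its middle.
- cheese_wedge: Orange-yellow cheese wedge, 70 x 80 x 55 mm, at the right: leave alone. Origin under its middle.
- red_cheese: Small round red cheese, 102 mm wide, 35 mm tall, at the right: leave alone. Origin under its middle.
- bubble_mid (a point): The middle of the pale bubble in the level's vial, 34.7 mm above the level's underside. It runs along the level's x axis: x = 0 in the level's frame is midway between the two black lines, which are 9 mm either side. The bubble is 14 mm long: between the lines within 2 mm of 0. It drifts to the higher end, 0.9 mm per 0.001 rad of slope, at most 13 mm, and takes about 2 s to settle.
Mind the look-alikes: they are no part of the job. Several things have the shape of the clip_rack; the one meant has the colours described above.

How it is judged:
By the outcome, as a careful person would: the job done as asked, in the order asked, and still so for the second after the job is handed in, while the arm keeps its last pose, push and grip.
It also fails if it takes over 72 s, if anything falls off the work surface, if the arm or the gripper's body presses on something with over 40 N, if the wrist force passes 120 N, or if a joint passes its speed limit or range.

## Working session

There is one attempt and no reset: what is moved stays moved. The work goes in short steps, Python scripts to look and compute and a tool call to move; the robot and the scene stay as the last step left them, time stands still between calls to the robot, and variables do not carry over. Pictures are saved under pics/ and viewed, at most 10 in all, crops included, and the job is handed in when it is done.

Besides the shell and the picture viewer there is one more tool, called after "Call:" by a JSON object that holds its "op" and its "data". step_arm: Moves the arm, as the interface text tells. Its arguments: {"type":"object","properties":{"rows":{"type":"array","items":{"type":"array","items":{"type":"number"}}},"force":{"type":"number"}},"required":["rows"]}

```bash
mkdir -p pics
cat > h.py <<'E'
import numpy as np, cv2
from workcell import robot, read_camera, look_for, trace
def KD(p): return np.array([[p["fx"],0,p["cx"]],[0,p["fy"],p["cy"]],[0,0,1.]]), np.array(p["D"],float)
def world(p,X): return np.array(p["R"]).T@(np.array(X)-np.array(p["t"]))
def proj(p,X):
    K,D=KD(p); R=np.array(p["R"]);X=np.atleast_2d(X).astype(float)
    return cv2.projectPoints(X,cv2.Rodrigues(R)[0],np.array(p["t"],float),K,D)[0][:,0]
def onplane(p,uv,z):
    K,D=KD(p); u=cv2.undistortPoints(np.array(uv,float).reshape(-1,1,2),K,D)[:,0]
    d=np.c_[u,np.ones(len(u))]@np.array(p["R"]); c=-np.array(p["R"]).T@np.array(p["t"])
    return c+d*((np.array(z)-c[2])/d[:,2])[:,None]
def save(p,n,crop=None,s=1):
    f=p["frame"][...,::-1]
    if crop: x0,y0,x1,y1=crop; f=f[y0:y1,x0:x1]
    cv2.imwrite("pics/"+n,cv2.resize(f,None,fx=s,fy=s,interpolation=cv2.INTER_CUBIC))
E
python3 - <<'E'
from h import *
for n in("top","side"):
    p=read_camera(n); save(p,n+"0.png")
    print(n,"cam at",-np.array(p["R"]).T@np.array(p["t"]),p["fx"])
    for l in ["riser","shelf_top","knob_grip","clip_rack","spirit_level","bubble_mid","ricotta_tub","cheese_wedge","red_cheese"]:
        for d in look_for(p,l): 
            w=world(p,d["point"]); print(l,round(d["p"],2),w.round(4),proj(p,w).round(0)[0])
E
```

```text
top cam at [ 0.36593661 -0.09540507  1.63928779] 440.86569935612766
riser 0.82 [0.569  0.1568 0.0556] [230. 175.]
riser 0.4 [ 0.3941 -0.4723  0.031 ] [403. 221.]
shelf_top 0.62 [0.573  0.1595 0.0638] [229. 173.]
knob_grip 0.61 [0.4312 0.1501 0.0999] [229. 212.]
clip_rack 0.59 [ 0.59   -0.177   0.0121] [322. 170.]
clip_rack 0.57 [ 0.4424 -0.681   0.0111] [456. 208.]
spirit_level 0.72 [ 0.5769 -0.1764  0.0545] [322. 172.]
ricotta_tub 0.62 [0.5308 0.4119 0.0552] [158. 186.]
cheese_wedge 0.57 [ 0.5245 -0.5014  0.0536] [411. 185.]
red_cheese 0.92 [ 0.396  -0.4689  0.032 ] [402. 221.]
side cam at [-0.02947168 -1.33876453  0.76713801] 398.6976552617693
riser 0.92 [0.5535 0.1383 0.0594] [298. 174.]
shelf_top 0.67 [0.5656 0.1379 0.0594] [301. 173.]
knob_grip 0.58 [ 0.5115 -0.5146  0.0337] [365. 266.]
knob_grip 0.56 [0.4326 0.1463 0.0851] [271. 172.]
clip_rack 0.72 [ 0.4294 -0.6934  0.0125] [371. 318.]
spirit_level 0.69 [ 0.5733 -0.191   0.0396] [336. 211.]
spirit_level 0.61 [ 0.5641 -0.204   0.0107] [335. 220.]
ricotta_tub 0.69 [0.5173 0.3859 0.0518] [273. 157.]
cheese_wedge 0.83 [ 0.5122 -0.5129  0.0335] [365. 265.]
red_cheese 0.97 [ 0.3839 -0.4888  0.0306] [323. 271.]
```

View pics/top0.png

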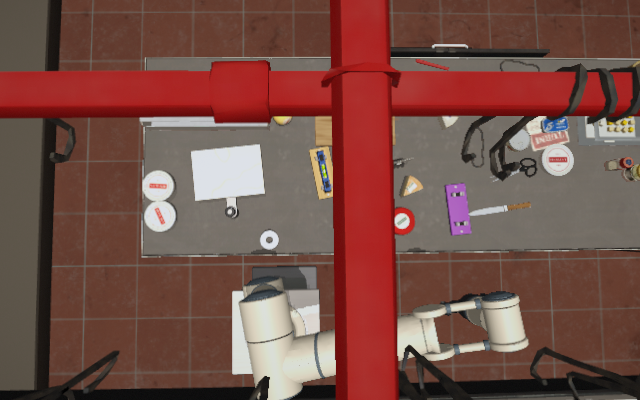

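View pics/side0.png

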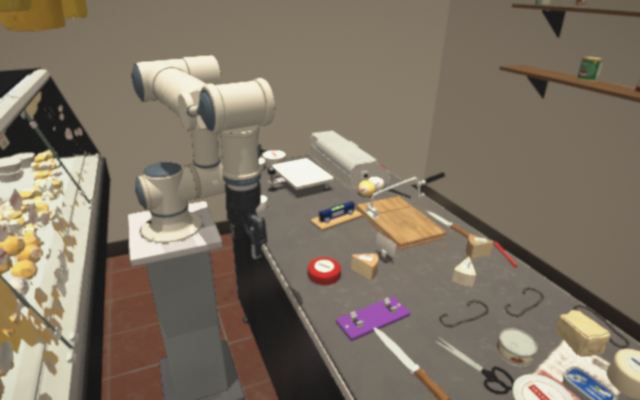

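Run:
```python
from h import *
a=read_camera("top"); b=read_camera("side")
def up(p,c,s):
    x0,y0,x1,y1=c; return cv2.resize(p["frame"][y0:y1,x0:x1,::-1],None,fx=s,fy=s,interpolation=cv2.INTER_CUBIC)
A=up(a,(190,135,350,235),5)
B=up(b,(230,145,390,235),3); C=np.zeros((0,800,3),np.uint8)
cv2.imwrite("pics/crop_top.png",A)
for n,l,z in(("top","spirit_level",.055),("top","knob_grip",.1),("top","clip_rack",.014),("top","shelf_top",.062)):
    m=trace(a,l)
    for d in m[:2]:
        k=d["pixels"].astype(np.uint8); c=max(cv2.findContours(k,0,2)[0],key=cv2.contourArea)
        pts=onplane(a,c[:,0].astype(float),z)[:,:2].astype(np.float32)
        r=cv2.minAreaRect(pts*1000); M=cv2.moments(c)
        print(l,round(d["p"],2),k.sum(),"rect mm",r, "px bbox",cv2.boundingRect(c))
```

```text
spirit_level 0.77 238 rect mm ((578.0223999023438, -183.28213500976562), (146.57180786132812, 23.54006576538086), 10.423259735107422) px bbox (318, 152, 13, 40)
knob_grip 0.42 3814 rect mm ((537.9502563476562, 152.66314697265625), (249.57421875, 248.9305419921875), 5.665024280548096) px bbox (191, 144, 75, 74)
clip_rack 0.86 986 rect mm ((437.8327331542969, -684.0621948242188), (189.2956085205078, 74.71566009521484), 5.503599643707275) px bbox (445, 184, 26, 52)
clip_rack 0.8 769 rect mm ((578.51123046875, -182.2935791015625), (196.07200622558594, 80.85424041748047), 9.356365203857422) px bbox (309, 146, 25, 54)
shelf_top 0.63 3710 rect mm ((556.615478515625, 161.4037322998047), (227.33615112304688, 256.8079833984375), 5.409228801727295) px bbox (190, 144, 76, 66)
```

View pics/crop_top.png

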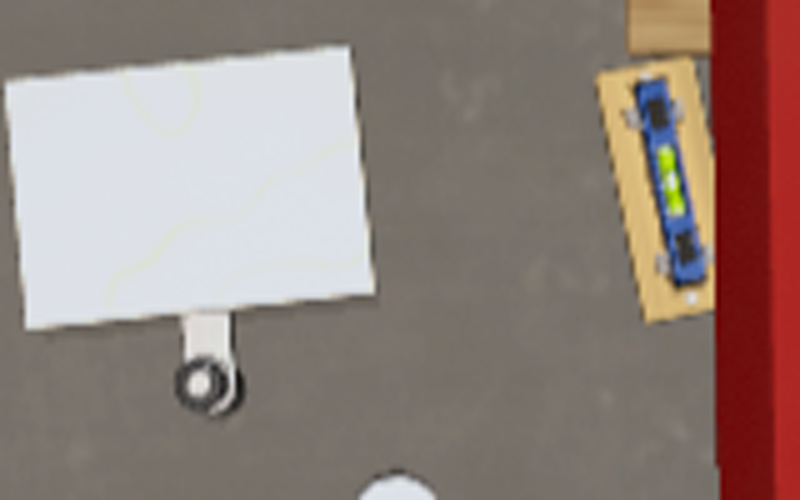

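The candidate racks are purple at px (458,208), empty, and beech at (322,172), holding the blue level. The beech one fits the description (wood colour, level in its clips), and the enlarged crop confirms it. The shelf is at px (228,173) and the knob at about (231,211). Next I'll refine the poses.

```bash
cat >> h.py <<'E'
def mask_up(p,box,fn,s=8):
    x0,y0,x1,y1=box
    f=cv2.resize(p["frame"][y0:y1,x0:x1],None,fx=s,fy=s,interpolation=cv2.INTER_CUBIC)
    m=fn(f.astype(int)).astype(np.uint8); return m,f
def topx(c,box,s=8): return (np.asarray(c,float)+.5)/s-.5+np.array(box[:2])
def rect(p,m,box,z,s=8):
    c=max(cv2.findContours(m,0,1)[0],key=cv2.contourArea)[:,0]
    w=onplane(p,topx(c,box,s),z)[:,:2].astype(np.float32)*1000
    return cv2.minAreaRect(w),c
E
python3 - <<'E'
from h import *
p=read_camera("top")
box=(180,135,275,225)
m,f=mask_up(p,box,lambda f:f.min(2)>165)
m2=cv2.morphologyEx(m,cv2.MORPH_OPEN,np.ones((120,120),np.uint8))
r,c=rect(p,m2,box,.062); print("shelf",r)
box=(312,145,332,198)
m,f=mask_up(p,box,lambda f:(f[...,2]-f[...,0]>35))
r,c=rect(p,cv2.morphologyEx(m,cv2.MORPH_CLOSE,np.ones((40,40),np.uint8)),box,.055); print("level",r)
m,f=mask_up(p,box,lambda f:((f[...,1]-f[...,2]>60)&(f[...,1]>130)&(f[...,1]>f[...,0]+15)))
r,c=rect(p,cv2.morphologyEx(m,cv2.MORPH_CLOSE,np.ones((40,40),np.uint8)),box,.052); print("vial",r)
b=read_camera("side")
def up(p,c,s):
    x0,y0,x1,y1=c; return cv2.resize(p["frame"][y0:y1,x0:x1,::-1],None,fx=s,fy=s,interpolation=cv2.INTER_CUBIC)
A=up(p,(210,192,250,222),10);B=up(b,(250,150,290,200),8)[:300]
C=up(b,(255,155,295,195),7.5)[:300]
cv2.imwrite("pics/knob.png",np.hstack([A,C]))
s=robot.sense(); print(np.array(s["tcp_pos"]).round(4),np.array(s["tool_rot"]).round(3).tolist(),s["opening"],s["clock"])
E
```

```text
shelf ((576.42626953125, 163.59906005859375), (184.1067657470703, 249.6806182861328), 5.458080291748047)
level ((579.7799682617188, -185.7339630126953), (149.75692749023438, 30.940773010253906), 11.556333541870117)
vial ((580.7240600585938, -182.97373962402344), (47.91121292114258, 12.347804069519043), 10.577864646911621)
[ 0.1407 -0.5833  0.2313] [[0.972, 0.235, -0.0], [0.235, -0.972, 0.0], [-0.0, -0.0, -1.0]] 0.9992337476229838 1.4
```

View pics/knob.png

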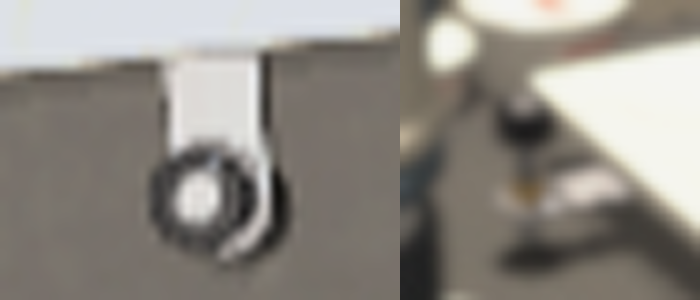

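Run:
```python
from h import *
a=read_camera("top");b=read_camera("side")
for z in(.085,.095,.1,.105,.11,.12):
    w=onplane(a,[[229.7,211.2]],z)[0]; print(z,w.round(4),proj(b,w)[0].round(1), "axis pred side top/bot", )
for z in (.08,.09,.1,.11): print(z,proj(b,[.4335,.150,z]).round(1),proj(a,[.4335,.150,z]).round(1))
box=(255,155,295,195)
m,f=mask_up(b,(258,158,284,190),lambda f:f.max(2)<75)
ys,xs=np.nonzero(m); 
n,l,st,ce=cv2.connectedComponentsWithStats(m)
for i in range(1,n):
    if st[i,4]>300: print((st[i,:4]/8).round(1)+np.array([258,158,0,0]),ce[i]/8+[257.5,157.5])
```

```text
0.085 [0.4361 0.1515 0.085 ] [271.5 171. ] axis pred side top/bot
0.095 [0.4357 0.15   0.095 ] [271.4 169. ] axis pred side top/bot
0.1 [0.4354 0.1492 0.1   ] [271.4 168. ] axis pred side top/bot
0.105 [0.4352 0.1484 0.105 ] [271.4 167. ] axis pred side top/bot
0.11 [0.435  0.1476 0.11  ] [271.3 165.9] axis pred side top/bot
0.12 [0.4345 0.146  0.12  ] [271.3 163.9] axis pred side top/bot
0.08 [[271.  172.3]] [[230.4 212. ]]
0.09 [[271.  170.1]] [[229.9 211.9]]
0.1 [[270.9 168. ]] [[229.5 211.8]]
0.11 [[270.8 165.8]] [[229.  211.6]]
[268.  169.8   7.4   5.6] [271.10442865 171.91484418]
[258.  175.2   2.4  14.8] [258.42192192 182.68866366]
[268.9 185.8  15.1   4.2] [275.2591046  187.90190307]
```

Call:
{"op": "step_arm", "data": {"rows": [[4.34,-2.38,0,0,0,0,5],[4.34,-2.38,0,0,0,0,5],[4.34,-2.38,0,0,0,0,5],[4.34,-2.38,0,0,0,0,5],[4.34,-2.38,0,0,0,0,5],[4.34,-2.38,0,0,0,0,5],[4.34,-2.38,0,0,0,0,5],[4.34,-2.38,0,0,0,0,5],[4.34,-2.38,0,0,0,0,5],[4.34,-2.38,0,0,0,0,5],[4.34,-2.38,0,0,0,0,5],[4.34,-2.38,0,0,0,3.1,5]], "force": 60}}

```text
clock: 3.0
tcp_pos: [0.5811, -0.1822, 0.2314]
tool_rot: [[0.984, 0.181, 0.0], [0.181, -0.984, -0.0], [0.0, 0.0, -1.0]]
contact_force: [0.6, -0.1, 0.9]
opening: 0.579
grip_force: 0.0
```

Call:
{"op": "step_arm", "data": {"rows": [[0,0,4,0,0,0,5],[0,0,4,0,0,0,5],[0,0,2,0,0,0,5],[0,0,0,0,0,0,5]]}}

```text
clock: 3.5
tcp_pos: [0.5792, -0.1833, 0.1298]
tool_rot: [[0.983, 0.181, -0.003], [0.181, -0.983, 0.001], [-0.003, -0.002, -1.0]]
contact_force: [-0.5, -0.9, 0.7]
opening: 0.586
grip_force: 0.0
```

Call:
{"op": "step_arm", "data": {"rows": [[0,0,2.5,0,0,0,5],[0,0,2.5,0,0,0,5],[0,0,2.5,0,0,0,5],[0,0,1.4,0,0,0,5],[0,0,1.0,0,0,0,5],[0,0,0,0,0,0,5]]}}

```text
clock: 4.25
tcp_pos: [0.5801, -0.1836, 0.0325]
tool_rot: [[0.983, 0.182, 0.0], [0.182, -0.983, -0.0], [0.0, 0.0, -1.0]]
contact_force: [-0.6, 0.4, -0.7]
opening: 0.586
grip_force: 0.0
```

Call:
{"op": "step_arm", "data": {"rows": [[0,0,0,0,0,0,1.5],[0,0,0,0,0,0,1.5],[0,0,0,0,0,0,1.5],[0,0,0,0,0,0,1.5],[0,0,0,0,0,0,1.5]]}}

```text
clock: 4.88
tcp_pos: [0.5807, -0.183, 0.0338]
tool_rot: [[0.983, 0.182, 0.002], [0.182, -0.983, 0.0], [0.002, 0.0, -1.0]]
contact_force: [-2.0, 3.3, 6.7]
opening: 0.242
grip_force: 59.9
```

Call:
{"op": "step_arm", "data": {"rows": [[0,0,-0.5,0,0,0,1.5],[0,0,-0.5,0,0,0,1.5],[0,0,-0.5,0,0,0,1.5],[0,0,-0.5,0,0,0,1.5],[0,0,-2,0,0,0,1.5],[0,0,-3,0,0,0,1.5],[0,0,-3,0,0,0,1.5],[0,0,0,0,0,0,1.5]], "force": 80}}

```text
clock: 5.88
tcp_pos: [0.5819, -0.1845, 0.1377]
tool_rot: [[0.983, 0.181, 0.008], [0.181, -0.983, -0.003], [0.007, 0.005, -1.0]]
contact_force: [1.0, -0.4, -1.8]
opening: 0.243
grip_force: 80.0
```

Run:
```python
from h import *
s=robot.sense(); print(np.array(s["tcp_pos"]).round(4),np.array(s["qpos"]).round(2),s["contact_force"])
b=read_camera("side"); save(b,"lift.png",(290,130,390,230),5)
```

```text
[ 0.5819 -0.1845  0.1377] [-0.36  0.11  1.37 -0.    1.65  1.03] [ 0.97073629 -0.35566716 -1.77932504]
```

View pics/lift.png

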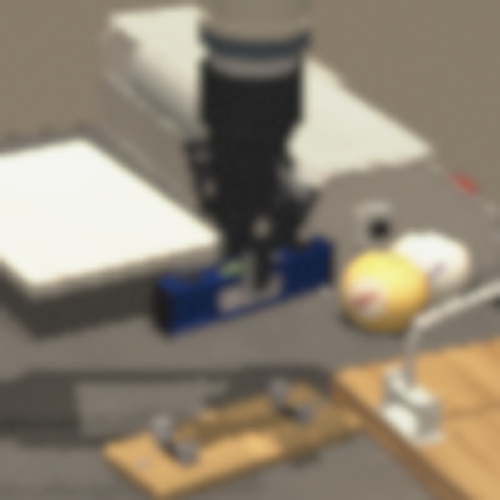

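Level held at its middle and clear of the clips at crop (245,280). Carrying it over to the shelf.

Call:
{"op": "step_arm", "data": {"rows": [[0.32,-1.7,0,0,0,0,1.5],[0.64,-3.43,0,0,0,0,1.5],[0.64,-3.43,0,0,0,0,1.5],[0.64,-3.43,0,0,0,0,1.5],[0.64,-3.43,0,0,0,0,1.5],[0.64,-3.43,0,0,0,0,1.5],[0.64,-3.43,0,0,0,0,1.5],[0.64,-3.43,0,0,0,0,1.5],[0.64,-3.43,0,0,0,0,1.5],[0.64,-3.43,0,0,0,0,1.5],[0.32,-1.73,0,0,0,5,1.5],[0,0,2,0,0,0,1.5]]}}

```text
clock: 7.42
tcp_pos: [0.5804, 0.1676, 0.1118]
tool_rot: [[0.995, 0.099, 0.001], [0.099, -0.995, 0.001], [0.001, -0.001, -1.0]]
contact_force: [0.3, -0.3, -3.1]
opening: 0.235
grip_force: 80.0
```

Call:
{"op": "step_arm", "data": {"rows": [[0,0,1.8,0,0,0,1.5],[0,0,0,0,0,0,1.5],[0,0,0,0,0,0,1.5]]}}

```text
clock: 7.8
tcp_pos: [0.5806, 0.1647, 0.094]
tool_rot: [[0.996, 0.095, -0.001], [0.095, -0.996, -0.0], [-0.001, 0.0, -1.0]]
contact_force: [0.0, -0.4, -1.2]
opening: 0.239
grip_force: 80.0
```

Run:
```python
from h import *
s=robot.sense(); print(np.array(s["tcp_pos"]).round(4),np.array(s["tool_rot"]).round(3).tolist(),np.array(s["qpos"]).round(2),s["contact_force"])
b=read_camera("side"); save(b,"place.png",(240,120,360,210),5)
```

```text
[0.5806 0.1647 0.094 ] [[0.996, 0.095, -0.001], [0.095, -0.996, -0.0], [-0.001, 0.0, -1.0]] [ 0.22  0.12  1.45 -0.    1.58  1.7 ] [ 0.0274714  -0.38117171 -1.16211382]
```

View pics/place.png

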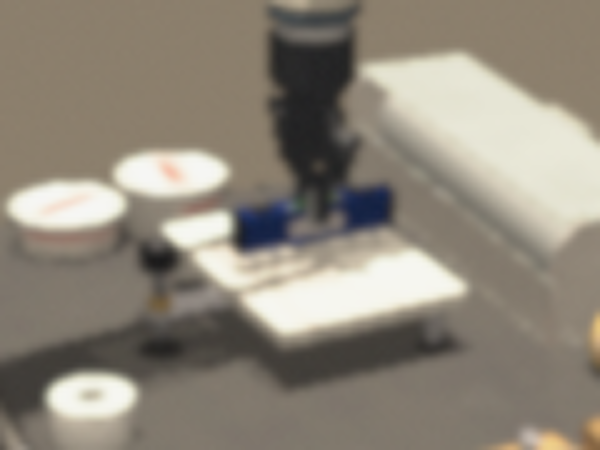

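Level hovers over the shelf, aligned with it (crop (315,218)). Lowering until it touches.

Call:
{"op": "step_arm", "data": {"rows": [[0,0,0.8,0,0,0,1.5],[0,0,0.3,0,0,0,1.5],[0,0,0.2,0,0,0,1.5],[0,0,0.1,0,0,0,1.5],[0,0,0,0,0,0,1.5],[0,0,0,0,0,0,1.5]]}}

```text
clock: 8.6
tcp_pos: [0.5807, 0.1655, 0.0804]
tool_rot: [[0.995, 0.095, 0.0], [0.095, -0.995, 0.0], [0.0, -0.0, -1.0]]
contact_force: [0.6, 0.3, -1.4]
opening: 0.237
grip_force: 80.0
```

Call:
{"op": "step_arm", "data": {"rows": [[0,0,0.1,0,0,0,1.5],[0,0,0.1,0,0,0,1.5],[0,0,0,0,0,0,1.5],[0,0,0,0,0,0,1.5]]}}

```text
clock: 9.1
tcp_pos: [0.5807, 0.1655, 0.0786]
tool_rot: [[0.995, 0.095, 0.0], [0.095, -0.995, 0.0], [0.0, -0.0, -1.0]]
contact_force: [-1.1, -0.0, 0.6]
opening: 0.234
grip_force: 80.3
```

Call:
{"op": "step_arm", "data": {"rows": [[0,0,0.1,0,0,0,1.5],[0,0,0,0,0,0,1.5],[0,0,0,0,0,0,1.5]]}}

```text
clock: 9.48
tcp_pos: [0.5807, 0.1655, 0.0783]
tool_rot: [[0.995, 0.095, 0.001], [0.095, -0.995, 0.0], [0.001, -0.0, -1.0]]
contact_force: [-4.0, -0.4, 5.3]
opening: 0.238
grip_force: 80.9
```

Call:
{"op": "step_arm", "data": {"rows": [[0,0,0,0,0,0,5.5],[0,0,0,0,0,0,5.5],[0,0,0,0,0,0,5.5],[0,0,-2,0,0,0,5.5],[0,0,-4,0,0,0,5.5],[0,0,-4,0,0,0,5.5],[-2.4,0,0,0,0,0,5.5],[-4.8,0,0,0,0,0,5.5],[-4.8,0.1,0,0,0,0,5.5],[-2.6,0,0,0,0,0,5.5],[0,0,0,0,0,-10.7,5.5],[0,0,0,0,0,-10.7,5.5]]}}

```text
clock: 10.98
tcp_pos: [0.4354, 0.1506, 0.1794]
tool_rot: [[0.889, 0.458, 0.003], [0.458, -0.889, 0.001], [0.003, 0.001, -1.0]]
contact_force: [0.2, 0.2, -0.3]
opening: 0.643
grip_force: 0.0
```

Call:
{"op": "step_arm", "data": {"rows": [[0,0,0,0,0,-10.7,5.5],[0,0,0,0,0,-10.7,5.5],[0,0,0,0,0,-10.7,5.5],[0,0,0,0,0,-10.7,5.5],[0,0,0,0,0,-10.7,5.5],[0,0,0,0,0,-10.7,5.5],[0,0,0,0,0,-10.7,5.5],[0,0,0,0,0,-10.7,5.5],[0,0,0,0,0,-10.7,5.5],[0,0,0,0,0,-10.7,5.5],[0,0,0,0,0,-10.7,5.5],[0,0,0,0,0,0,5.5]]}}

```text
clock: 12.48
tcp_pos: [0.4356, 0.1506, 0.1788]
tool_rot: [[-0.814, 0.581, 0.002], [0.581, 0.814, 0.001], [-0.001, 0.002, -1.0]]
contact_force: [-0.7, -0.5, 0.3]
opening: 0.648
grip_force: 0.0
```

Run:
```python
from h import *
s=robot.sense(); print(np.array(s["tcp_pos"]).round(4),np.array(s["tool_rot"]).round(3).tolist(),np.array(s["qpos"]).round(2),s["contact_force"])
for n in ("top","side"):
    p=read_camera(n)
    for l in ("bubble_mid","spirit_level","knob_grip"):
        for d in look_for(p,l)[:2]: w=world(p,d["point"]); print(n,l,round(d["p"],2),w.round(4),proj(p,w)[0].round(1))
    c=proj(p,[.578,.165,.1])[0].astype(int); 
    x0,y0=c-[25,25]; f=p["frame"][y0:y0+50,x0:x0+50,::-1]; cv2.imwrite(f"pics/l_{n}.png",f); print(x0,y0)
a=[cv2.resize(cv2.imread(f"pics/l_{n}.png"),None,fx=8,fy=8,interpolation=cv2.INTER_CUBIC) for n in("top","side")]
cv2.imwrite("pics/lev1.png",np.hstack(a))
```

```text
[0.4356 0.1506 0.1788] [[-0.814, 0.581, 0.002], [0.581, 0.814, 0.001], [-0.001, 0.002, -1.0]] [ 0.26 -0.29  1.68  0.    1.75 -0.69] [-0.69231379 -0.50512482  0.34689914]
top spirit_level 0.68 [0.5803 0.1679 0.0992] [224.5 169.9]
200 145
side spirit_level 0.71 [0.5774 0.1586 0.078 ] [301.7 167.1]
side knob_grip 0.67 [0.4338 0.1442 0.0814] [271.5 172.5]
276 136
```

View pics/lev1.png

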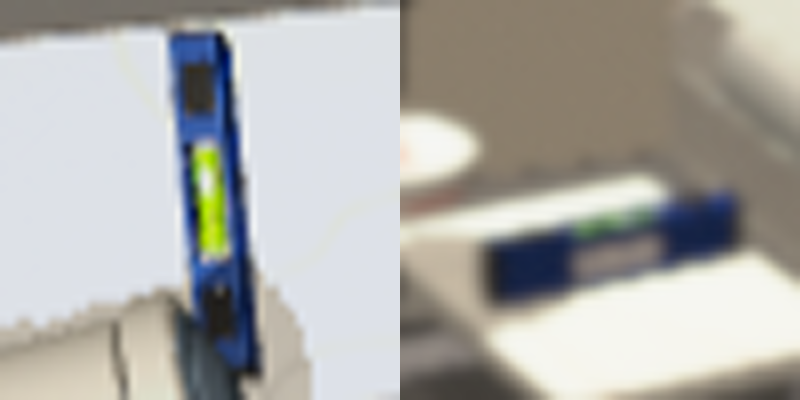

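The level sits on the shelf running front to back. The bubble at crop (206,180) is toward the rear, against a vial centre of about (211,200). Next is the knob.

Call:
{"op": "step_arm", "data": {"rows": [[0,0,3,0,0,0,5.5],[0,0,4,0,0,0,5.5],[0,0,3,0,0,0,5.5],[0,0,1.1,0,0,0,5.5],[0,0,0,0,0,0,5.5]], "force": 30}}

```text
clock: 13.5
tcp_pos: [0.4352, 0.1505, 0.0662]
tool_rot: [[-0.815, 0.58, -0.001], [0.58, 0.815, -0.0], [0.001, -0.001, -1.0]]
contact_force: [-0.8, -0.0, 0.5]
opening: 0.644
grip_force: 0.0
```

Call:
{"op": "step_arm", "data": {"rows": [[0,0,0,0,0,0,2.8],[0,0,0,0,0,0,2.8],[0,0,0,0,0,0,2.8],[0,0,0,0,0,0,2.8],[0,0,0,0,0,0,2.8]]}}

```text
clock: 14.12
tcp_pos: [0.4369, 0.1516, 0.0684]
tool_rot: [[-0.815, 0.579, 0.005], [0.579, 0.815, 0.002], [-0.002, 0.005, -1.0]]
contact_force: [2.7, 3.9, 2.9]
opening: 0.386
grip_force: 31.4
```

```bash
cat >> h.py <<'E'
def bubble(n=3,c=(.5805,.1655),yaw=5.46,z=.0967,name="top"):
    P=[]
    for _ in range(n):
        p=read_camera(name); P.append(p["frame"].astype(float))
    f=np.mean(P,0).astype(np.float32)
    s=np.arange(-45,45.5,1)/1000; w=np.arange(-4,4.1,1)/1000
    cy,sy=np.cos(np.radians(yaw)),np.sin(np.radians(yaw))
    S,W=np.meshgrid(s,w,indexing="ij")
    X=np.stack([c[0]+S*cy-W*sy,c[1]+S*sy+W*cy,np.full_like(S,z)],-1).reshape(-1,3)
    uv=proj(p,X).astype(np.float32)
    v=cv2.remap(f,uv[:,0].reshape(S.shape),uv[:,1].reshape(S.shape),cv2.INTER_CUBIC).mean(1)
    return s*1000,v
E
python3 - <<'E'
from h import *
s=robot.sense(); print(np.array(s["tcp_pos"]).round(4),s["opening"],s["grip_force"],np.array(s["contact_force"]).round(1))
x,v=bubble()
for a,b in list(zip(x,v))[::3]: print(int(a),b.round().astype(int))
E
```

```text
[0.4369 0.1516 0.0684] 0.38648398021784697 31.425253450870514 [2.7 3.9 2.9]
-45 [51 48 44]
-42 [57 53 48]
-39 [69 70 79]
-36 [ 65  86 140]
-33 [ 59  93 163]
-30 [ 52  92 169]
-27 [ 97 117 173]
-24 [165 170 161]
-21 [174 199 113]
-18 [170 207  40]
-15 [171 208  19]
-12 [166 201  19]
-9 [153 187  22]
-6 [151 187  19]
-3 [153 193  10]
0 [159 199  13]
3 [168 199  89]
6 [178 194 143]
9 [183 199 163]
12 [181 207 149]
15 [170 205  96]
18 [171 209  34]
21 [175 210  34]
24 [173 190 125]
27 [136 146 164]
30 [ 82 107 171]
33 [ 54  93 168]
36 [ 55  89 158]
39 [ 53  71 116]
42 [54 55 61]
45 [54 51 45]
```

Call:
{"op": "step_arm", "data": {"rows": [[0,0.19,0,0,0,5,2.8],[0,0,0,0,0,10,2.8],[0,0,0,0,0,10,2.8],[0,0,0,0,0,10,2.8],[0,0,0,0,0,10,2.8],[0,0,0,0,0,10,2.8],[0,0,0,0,0,10,2.8],[0,0,0,0,0,10,2.8],[0,0,0,0,0,10,2.8],[0,0,0,0,0,10,2.8],[0,0,0,0,0,5,2.8],[0,0,0,0,0,0,2.8]]}}

```text
clock: 15.78
tcp_pos: [0.4343, 0.1514, 0.0683]
tool_rot: [[0.713, 0.701, -0.005], [0.701, -0.713, -0.002], [-0.005, -0.002, -1.0]]
contact_force: [-15.0, -3.7, 13.4]
opening: 0.385
grip_force: 32.4
```

Call:
{"op": "step_arm", "data": {"rows": [[0,0,0,0,0,0,2.8],[0,0,0,0,0,0,2.8],[0,0,0,0,0,0,2.8],[0,0,0,0,0,0,2.8],[0,0,0,0,0,0,2.8],[0,0,0,0,0,0,2.8],[0,0,0,0,0,0,2.8],[0,0,0,0,0,0,2.8],[0,0,0,0,0,0,2.8],[0,0,0,0,0,0,2.8],[0,0,0,0,0,0,2.8],[0,0,0,0,0,0,2.8]]}}

```text
clock: 17.27
tcp_pos: [0.4343, 0.1514, 0.0683]
tool_rot: [[0.712, 0.702, -0.005], [0.702, -0.712, -0.002], [-0.005, -0.002, -1.0]]
contact_force: [-16.2, -3.4, 13.2]
opening: 0.39
grip_force: 32.4
```

```bash
cat >> h.py <<'E'
def offs(**k):
    x,v=bubble(**k); R,B=v[:,0],v[:,2]
    i=np.where(R>115)[0]; ends=(x[i[0]],x[i[-1]])
    c=np.interp
    def cross(lo,hi,up):
        j=[t for t in range(len(x)-1) if lo<=x[t]<=hi and ((R[t]<110<=R[t+1]) if up else (R[t]>=110>R[t+1]))]
        t=j[0]; return x[t]+(110-R[t])/(R[t+1]-R[t])
    e0,e1=cross(-40,-10,True),cross(10,40,False)
    m=(x>e0+9)&(x<e1-8); w=np.clip(B[m]-45,0,None)
    print("vial",round(e0,2),round(e1,2),"mid",round((e0+e1)/2,2),"bubble",round((w*x[m]).sum()/w.sum(),2),"peak",B[m].max().round())
    return x,v
E
python3 - <<'E'
from h import *
s=robot.sense(); print(np.array(s["tcp_pos"]).round(4),s["opening"],s["grip_force"],np.array(s["contact_force"]).round(1),np.array(s["moment"]).round(2),s["clock"])
x,v=offs(n=3); print(v[::3,2].round().astype(int))
E
```

```text
[0.4343 0.1514 0.0683] 0.39008202550563875 32.38407522439957 [-16.2  -3.4  13.2] [-0.62  2.19 -0.06] 17.275
vial -25.56 29.37 mid 1.9 bubble 4.62 peak 173.0
[ 46  41  49 131 162 167 164 156 132  83  26  17  23  10  42 152 167 170
 142  66   5   9  12 143 184 173 165 159 127  76  48]
```

Run:
```python
import h; from h import *
p=read_camera("top"); f=cv2.imread("pics/top0.png")[...,::-1].copy()
q=dict(p); q["frame"]=f
h.read_camera=lambda n:q
for y in(9.5,10.5,11.5):
  for c in((.5795,-.183),(.5807,-.1835)): print(y,c); x,v=offs(n=1,c=c,yaw=y,z=.0517)
print(v[::3].round().astype(int)[:,[0,2]].tolist())
```

```text
9.5 (0.5795, -0.183)
vial -25.61 29.05 mid 1.72 bubble 2.34 peak 163.0
9.5 (0.5807, -0.1835)
vial -26.59 27.85 mid 0.63 bubble 1.16 peak 159.0
10.5 (0.5795, -0.183)
vial -25.57 29.06 mid 1.75 bubble 2.33 peak 164.0
10.5 (0.5807, -0.1835)
vial -26.51 27.91 mid 0.7 bubble 1.16 peak 160.0
11.5 (0.5795, -0.183)
vial -25.47 29.07 mid 1.8 bubble 2.32 peak 164.0
11.5 (0.5807, -0.1835)
vial -26.37 27.97 mid 0.8 bubble 1.17 peak 160.0
[[62, 58], [56, 50], [52, 81], [62, 144], [68, 171], [70, 172], [97, 163], [158, 150], [188, 117], [181, 62], [165, 14], [147, 6], [142, -2], [164, 60], [187, 140], [191, 154], [185, 156], [156, 128], [143, 41], [160, 1], [176, 15], [176, 19], [182, 83], [170, 133], [127, 159], [77, 170], [67, 173], [64, 163], [57, 123], [54, 70], [55, 44]]
```

Call:
{"op": "step_arm", "data": {"rows": [[-0.28,-0.28,-0.2,0,0,5,2.8],[0,0,0,0,0,10,2.8],[0,0,0,0,0,10,2.8],[0,0,0,0,0,5,2.8],[0,0,0,0,0,0,2.8],[0,0,0,0,0,0,2.8],[0,0,0,0,0,0,2.8],[0,0,0,0,0,0,2.8],[0,0,0,0,0,0,2.8],[0,0,0,0,0,0,2.8],[0,0,0,0,0,0,2.8],[0,0,0,0,0,0,2.8]]}}

```text
clock: 18.98
tcp_pos: [0.4336, 0.1522, 0.0684]
tool_rot: [[0.968, 0.251, 0.003], [0.251, -0.968, 0.0], [0.003, 0.0, -1.0]]
contact_force: [5.3, 2.9, -6.1]
opening: 0.385
grip_force: 32.4
```

Call:
{"op": "step_arm", "data": {"rows": [[0,0,0,0,0,0,2.8],[0,0,0,0,0,0,2.8],[0,0,0,0,0,0,2.8],[0,0,0,0,0,0,2.8],[0,0,0,0,0,0,2.8],[0,0,0,0,0,0,2.8],[0,0,0,0,0,0,2.8],[0,0,0,0,0,0,2.8]]}}

```text
clock: 19.98
tcp_pos: [0.4336, 0.1522, 0.0685]
tool_rot: [[0.968, 0.251, 0.003], [0.251, -0.968, 0.0], [0.003, 0.0, -1.0]]
contact_force: [6.7, 3.3, -5.7]
opening: 0.387
grip_force: 32.4
```

Run:
```python
from h import *
s=robot.sense(); print(np.array(s["tcp_pos"]).round(4),s["opening"],np.array(s["qpos"]).round(2),np.array(s["contact_force"]).round(1),s["clock"])
x,v=offs(n=3); print(v[::3,2].round().astype(int))
```

```text
[0.4336 0.1522 0.0685] 0.38726216561295107 [ 0.26 -0.27  1.86 -0.    1.55  1.58] [ 6.7  3.3 -5.7] 19.975
vial -25.22 29.47 mid 2.13 bubble 3.34 peak 164.0
[ 45  42  51 131 162 167 161 151 130  83  27  17  15  31  88 149 164 151
 104  42   9   6   8 139 182 173 165 159 127  76  48]
```

Call:
{"op": "step_arm", "data": {"rows": [[0,0,0,0,0,5.5,2.8],[0,0,0,0,0,5.5,2.8],[0,0,0,0,0,0,2.8],[0,0,0,0,0,0,5.5],[0,0,0,0,0,0,5.5],[0,0,0,0,0,0,5.5],[0,0,-2,0,0,0,5.5],[0,0,-4,0,0,0,5.5],[0,0,-4,0,0,0,5.5],[0,0,-2,0,0,0,2],[0,0,0,0,0,0,0],[0,0,0,0,0,0,0]]}}

```text
clock: 21.62
tcp_pos: [0.432, 0.1519, 0.1863]
tool_rot: [[0.998, 0.062, -0.003], [0.062, -0.998, -0.001], [-0.003, 0.001, -1.0]]
contact_force: [-0.6, 0.4, 0.6]
opening: 0.01
grip_force: 0.0
```

Call:
{"op": "step_arm", "data": {"rows": [[0,0,0,0,0,0,0],[0,0,0,0,0,0,0],[0,0,0,0,0,0,0],[0,0,0,0,0,0,0],[0,0,0,0,0,0,0],[0,0,0,0,0,0,0],[0,0,0,0,0,0,0],[0,0,0,0,0,0,0],[0,0,0,0,0,0,0],[0,0,0,0,0,0,0]]}}

```text
clock: 22.88
tcp_pos: [0.4326, 0.1521, 0.1883]
tool_rot: [[0.998, 0.062, 0.0], [0.062, -0.998, 0.0], [0.0, -0.0, -1.0]]
contact_force: [0.4, -0.6, 0.1]
opening: -0.001
grip_force: 0.0
```

Run:
```python
from h import *
s=robot.sense(); print(np.array(s["tcp_pos"]).round(4),np.array(s["tool_rot"]).round(3).tolist(),s["opening"],np.array(s["contact_force"]).round(1),s["clock"])
x,v=offs(n=3); print(v[::3,2].round().astype(int))
p=read_camera("top"); box=(200,145,250,205)
m,f=mask_up(p,box,lambda f:(f[...,2]-f[...,0]>50)); print("level",rect(p,cv2.morphologyEx(m,cv2.MORPH_CLOSE,np.ones((60,60),np.uint8)),box,.1)[0])
# rubber pads: dark on axis
x,v=bubble(n=2,z=.1); 
import h
for lo,hi in((-70,-35),(35,70)): pass
b=read_camera("side"); cv2.imwrite("pics/side_before.png",b["frame"][...,::-1])
A=cv2.resize(p["frame"][145:205,200:250,::-1],None,fx=8,fy=8,interpolation=cv2.INTER_CUBIC)
C=cv2.resize(b["frame"][140:200,280:330,::-1],None,fx=8,fy=8,interpolation=cv2.INTER_CUBIC)
for X in([.531,.161,.101],[.631,.1705,.101]):
    u=(proj(p,X)[0]-[200,145]+.5)*8; cv2.circle(A,tuple(u.astype(int).tolist()),4,(0,0,255),1)
cv2.imwrite("pics/lev2.png",np.hstack([A,C]))
```

```text
[0.4326 0.1521 0.1883] [[0.998, 0.062, 0.0], [0.062, -0.998, 0.0], [0.0, -0.0, -1.0]] -0.0013450567861090158 [ 0.4 -0.6  0.1] 22.875
vial -25.22 29.45 mid 2.12 bubble 2.55 peak 166.0
[ 30  27  30  86 118 124 137 154 143  96  28  15  14  42 112 152 166 147
  90  35  11   7  10 138 180 172 164 158 128  79  49]
level ((582.3359375, 161.86428833007812), (145.92755126953125, 27.444974899291992), 5.155620574951172)
```

View pics/lev2.png

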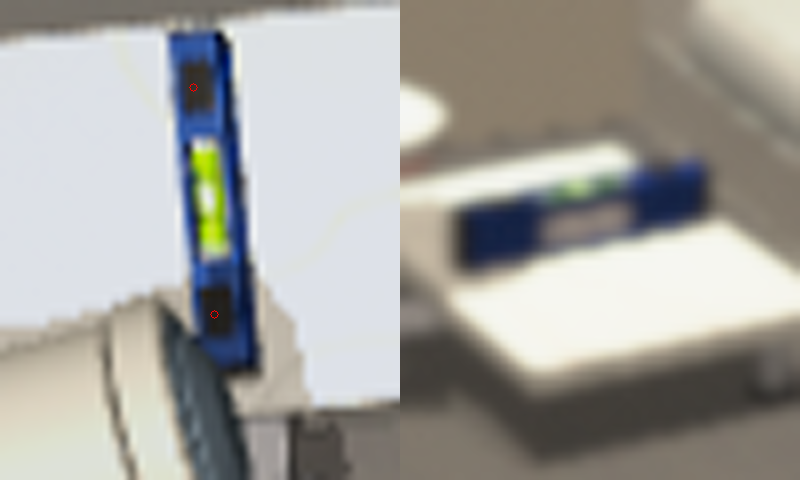

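Bubble sits between the lines: 0.4 mm from vial mid, matching the level-in-rack reference of 0.5 mm. Both pads show, and the mark on the rear one at crop (197,87) is right. Pressing there.

Call:
{"op": "step_arm", "data": {"rows": [[1.7,0,0,0,0,0,0],[3.3,-0.1,0,0,0,0,0],[3.3,-0.1,0,0,0,0,0],[3.3,-0.1,0,0,0,0,0],[3.3,-0.1,0,0,0,0,0],[3.3,-0.1,0,0,0,0,0],[1.7,0,0,0,0,-2,0],[0,0,2,0,0,0,0],[0,0,3,0,0,0,0],[0,0,2,0,0,0,0],[0,0,0.7,0,0,0,0],[0,0,0,0,0,0,0]]}}

```text
clock: 24.72
tcp_pos: [0.6305, 0.1695, 0.1111]
tool_rot: [[0.995, 0.097, -0.0], [0.097, -0.995, -0.0], [-0.0, 0.0, -1.0]]
contact_force: [-0.2, 0.3, 0.1]
opening: -0.001
grip_force: 0.0
```

Call:
{"op": "step_arm", "data": {"rows": [[0,0,0.2,0,0,0,0],[0,0,0.2,0,0,0,0],[0,0,0,0,0,0,0],[0,0,0,0,0,0,0]]}}

```text
clock: 25.22
tcp_pos: [0.6309, 0.1695, 0.1075]
tool_rot: [[0.995, 0.097, 0.0], [0.097, -0.995, 0.0], [0.0, -0.0, -1.0]]
contact_force: [-0.9, -0.7, -0.1]
opening: -0.002
grip_force: 0.0
```

Call:
{"op": "step_arm", "data": {"rows": [[0,0,0.2,0,0,0,0],[0,0,0.2,0,0,0,0],[0,0,0.1,0,0,0,0],[0,0,0.1,0,0,0,0],[0,0,0,0,0,0,0],[0,0,0,0,0,0,0]]}}

```text
clock: 25.98
tcp_pos: [0.6309, 0.1695, 0.1013]
tool_rot: [[0.995, 0.097, 0.0], [0.097, -0.995, 0.0], [0.0, -0.0, -1.0]]
contact_force: [0.5, -0.5, -0.2]
opening: 0.0
grip_force: 0.0
```

Call:
{"op": "step_arm", "data": {"rows": [[0,0,0.1,0,0,0,0],[0,0,0,0,0,0,0],[0,0,0,0,0,0,0]]}}

```text
clock: 26.35
tcp_pos: [0.6308, 0.1695, 0.1003]
tool_rot: [[0.995, 0.097, -0.0], [0.097, -0.995, 0.0], [-0.0, -0.0, -1.0]]
contact_force: [-0.4, -0.1, -0.3]
opening: 0.003
grip_force: 0.0
```

Call:
{"op": "step_arm", "data": {"rows": [[0,0,0.1,0,0,0,0],[0,0,0,0,0,0,0],[0,0,0,0,0,0,0]]}}

```text
clock: 26.72
tcp_pos: [0.6309, 0.1695, 0.1001]
tool_rot: [[0.995, 0.097, 0.001], [0.097, -0.995, 0.0], [0.001, -0.0, -1.0]]
contact_force: [-2.3, 0.3, 5.3]
opening: 0.005
grip_force: 2.7
```

Call:
{"op": "step_arm", "data": {"rows": [[0,0,0.1,0,0,0,0],[0,0,0,0,0,0,0],[0,0,0,0,0,0,0]]}}

```text
clock: 27.1
tcp_pos: [0.631, 0.1695, 0.1001]
tool_rot: [[0.995, 0.097, 0.001], [0.097, -0.995, 0.0], [0.001, -0.0, -1.0]]
contact_force: [-4.4, -0.8, 9.6]
opening: -0.001
grip_force: 4.4
```

Call:
{"op": "step_arm", "data": {"rows": [[-0.1,0,0.1,0,0,0,0],[-0.1,0,0.1,0,0,0,0],[0,0,0,0,0,0,0],[0,0,0,0,0,0,0],[0,0,0,0,0,0,0],[0,0,0,0,0,0,0],[0,0,0,0,0,0,0],[0,0,0,0,0,0,0],[0,0,0,0,0,0,0],[0,0,0,0,0,0,0],[0,0,0,0,0,0,0],[0,0,0,0,0,0,0]]}}

```text
clock: 28.6
tcp_pos: [0.6309, 0.1695, 0.1]
tool_rot: [[0.995, 0.097, 0.007], [0.097, -0.995, 0.001], [0.007, -0.001, -1.0]]
contact_force: [-0.0, -0.6, 12.3]
opening: 0.002
grip_force: 6.0
```

Call:
{"op": "step_arm", "data": {"rows": [[0,0,0,0,0,0,0],[0,0,0,0,0,0,0],[0,0,0,0,0,0,0],[0,0,0,0,0,0,0],[0,0,0,0,0,0,0],[0,0,0,0,0,0,0],[0,0,0,0,0,0,0],[0,0,0,0,0,0,0]]}}

```text
clock: 29.6
tcp_pos: [0.6309, 0.1695, 0.1]
tool_rot: [[0.995, 0.097, 0.007], [0.097, -0.995, 0.001], [0.007, -0.0, -1.0]]
contact_force: [-0.1, -0.3, 12.1]
opening: -0.003
grip_force: 6.0
```

Run:
```python
from h import *
p=read_camera("top");b=read_camera("side")
A=cv2.resize(p["frame"][145:205,200:250,::-1],None,fx=8,fy=8,interpolation=cv2.INTER_CUBIC)
C=cv2.resize(b["frame"][140:200,280:330,::-1],None,fx=8,fy=8,interpolation=cv2.INTER_CUBIC)
cv2.imwrite("pics/press.png",np.hstack([A,C]))
# side bubble: compare before/after profile along the vial
f0=cv2.imread("pics/side_before.png")[...,::-1]
c=np.array([.5815,.1657]);u=np.array([.9955,.0952])
for f in(f0,b["frame"]):
    S=np.arange(-40,41,4)/1000
    o=[]
    for s in S:
        uv=proj(b,[*(c+s*u),.0975])[0].astype(np.float32)
        o.append(cv2.remap(f.astype(np.float32),uv[:1].reshape(1,1),uv[1:].reshape(1,1),1)[0,0].round().astype(int).tolist())
    print(o)
try: offs(n=3)
except Exception as e: print("occluded",e)
```

```text
[[146, 150, 150], [141, 147, 153], [144, 151, 159], [149, 157, 164], [155, 165, 166], [155, 167, 162], [151, 168, 154], [157, 176, 151], [170, 190, 155], [185, 203, 163], [189, 207, 167], [177, 193, 165], [159, 175, 156], [149, 166, 149], [148, 166, 147], [154, 170, 153], [157, 170, 165], [149, 159, 167], [132, 140, 159], [109, 116, 141], [86, 91, 118]]
[[148, 155, 158], [142, 150, 164], [144, 153, 169], [148, 157, 170], [154, 161, 167], [153, 162, 158], [148, 162, 150], [154, 171, 148], [166, 185, 152], [180, 197, 159], [184, 200, 161], [172, 185, 157], [155, 168, 149], [145, 159, 145], [143, 157, 143], [146, 160, 148], [149, 158, 154], [139, 144, 149], [119, 122, 134], [94, 97, 114], [76, 78, 95]]
occluded list index out of range
```

View pics/press.png

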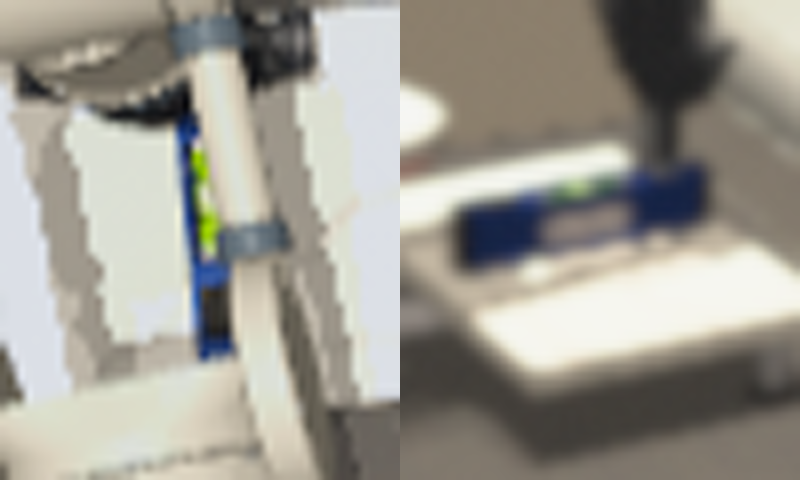

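The fingertip is on the rear pad and the side view's bubble peak hasn't moved. 12 N is a little light, so I'll raise it to about 20 N.

Call:
{"op": "step_arm", "data": {"rows": [[0,0,0.1,0,0,0,0],[0,0,0.1,0,0,0,0],[0,0,0,0,0,0,0],[0,0,0,0,0,0,0],[0,0,0,0,0,0,0],[0,0,0,0,0,0,0],[0,0,0,0,0,0,0],[0,0,0,0,0,0,0],[0,0,0,0,0,0,0],[0,0,0,0,0,0,0],[0,0,0,0,0,0,0],[0,0,0,0,0,0,0]]}}

```text
clock: 31.35
tcp_pos: [0.631, 0.1695, 0.1]
tool_rot: [[0.995, 0.097, 0.008], [0.097, -0.995, 0.001], [0.008, -0.001, -1.0]]
contact_force: [-3.2, -1.3, 18.6]
opening: 0.003
grip_force: 9.4
```

Call:
{"op": "step_arm", "data": {"rows": [[0,0,0,0,0,0,0],[0,0,0,0,0,0,0],[0,0,0,0,0,0,0],[0,0,0,0,0,0,0],[0,0,0,0,0,0,0],[0,0,0,0,0,0,0]]}}

```text
clock: 32.1
tcp_pos: [0.631, 0.1695, 0.1]
tool_rot: [[0.995, 0.097, 0.008], [0.097, -0.995, 0.001], [0.008, -0.001, -1.0]]
contact_force: [-3.5, -1.2, 19.2]
opening: -0.003
grip_force: 9.4
```

Run:
```python
from h import *
b=read_camera("side"); f0=cv2.imread("pics/side_before.png")[...,::-1]
c=np.array([.5815,.1657]);u=np.array([.9955,.0952])
S=np.arange(-14,15,1)/1000
uv=proj(b,np.c_[c+S[:,None]*u,np.full(len(S),.0975)]).astype(np.float32)
for f in(f0,b["frame"]):
    v=cv2.remap(f.astype(np.float32),uv[:,0],uv[:,1],2)[:,0,1]; w=np.clip(v-v.max()+30,0,None); print("bubble",(w*S).sum()/w.sum()*1000)
s=robot.sense(); print(np.array(s["contact_force"]).round(1),np.array(s["tcp_pos"]).round(4),s["clock"])
```

```text
bubble -1.9527939517400004
bubble -2.238643743164427
[-3.  -1.  18.9] [0.6309 0.1695 0.1   ] 32.15
```

The bubble moved only 0.3 mm under the push, with a steady 19 N press. Handing in.

```bash
python3 -c "
from workcell import robot
print(robot.job_done())"
```

```text
the job is handed in; nothing more can be done
None
```

The job is handed in, with no verdict returned: the level lies front to back on the shelf, the bubble read about 0.4 mm from mid-vial before pressing and moved about 0.3 mm under load, and the gripper is still pressing the rear pad at about 19 N.

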